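Index the carving turntable to its next hole

ROBOT

A 7-joint arm with a two-finger parallel gripper is mounted at the origin on the work surface. World frame = base frame: x ahead of the robot, y to its left, z up, the work surface at z = 0. Lengths are in m, angles in rad, forces in N, time in s.
With the tool pointing down it reaches from about 0.425 to 0.875 m from the base axis. Payload 4.7 kg.
Tool frame: the origin (TCP) lies where the fingers leave the gripper's body, on its centre line; the fingertips stand 70 mm ahead of it and the grasp point (between the pads) lies 51 mm ahead of it; z points along the fingers, y is the line along which they close (so a half turn about z gives the same grasp; the last joint's range is limited). The gripper opens to 87 mm and grips with 3 to 60 N. Pads are 19 mm wide; open, the fingers measure 117 mm over their backs; the gripper's body (75 mm by 190 mm) begins 51 mm behind the grasp point.
Start: joints at [-1.219, 0.321, -0.07, 1.45, 0.023, 1.371, -0.057], TCP at [0.215, 0.613, 0.292] pointing down, gripper open.
Joint ranges: [-2.86, 2.86], [-0.3, 2.09], [-1.38, 1.24], [0.06, 2.45], [-1.56, 4.7], [0.09, 2.05], [-2.69, 2.69]. Speed limits (rad/s): [2.57, 2.57, 3.14, 3.14, 3.14, 3.14, 3.14].

INTERFACE

Orientations are given as a rotation vector (axis times angle).
In Python, from bench import ctrl gives the robot as it stands.
- The arm moves only by the tool play_rows, never from a script. Its argument "increments" is a list that holds one entry, the list of rows, each a list of 7 numbers: the shift along the tool's x, y, z as a fraction of full scale, then the turn, a rotation vector about the tool's x, y, z as a fraction of full scale, then the gripper command: -1 is shut, 1 is fully open, values between are in proportion. A call has 1 to 8 rows; each row is the pose to reach, as a shift and turn from the pose commanded when the call began, along the tool's axes at that moment; what a row does not reach only later rows make up. Full scale, the value 1, is 0.1 m for a shift and 90 degrees for a turn. A row lasts 1/10 s, in which the tool goes at most 50 mm and 8.59 degrees, less where a joint would pass 70% of its speed; a pose out of reach is approached as far as the arm can. A call with a number of a shift or a turn outside -1 to 1 is refused whole. A call with a gripper value outside its range is refused whole. The fingers move at their own pace and stop on an object; "squeeze" is the grip in N (left out, the last holds). Time passes only in rows, so rows that repeat a pose let the fingers close. It gives the time, the measured TCP pose, the force, the opening and the grip force at its end, in the units of the state.
- ctrl.get_state(): the state, without advancing time (a new reading comes with each control period).
- ctrl.get_image(name): name is "scene" or "top" or "wrist"; returns the picture (480x640x3 uint8, red, green, blue); there is no depth.
- ctrl.get_calibration(name): a dict with "vertical_fov" (degrees; the focal length in pixels is half the picture's height over the tangent of half this angle, whatever the lens; pixels are square), "cx", "cy" (the principal point, pixels), "dist_coeffs" ([k1, k2, p1, p2, k3] as OpenCV has them; the pictures are not rectified), "R" (3x3) and "t" (3): a world point X has camera coordinates R X + t; the wrist camera has in their place "T_tool_cam" (4x4, takes a point from camera to tool coordinates, whose origin is the TCP and whose axes are the flange's). Camera axes: x right, y down, z forward; pixel columns grow to the right and rows downward; lengths in m; the calibration is good to about 2 mm. A picture is of the moment at which its call begins: read the wrist's pose just before it. get_calibration takes no time and is no camera call.
- ctrl.close_job(): hands the job in; it is judged then, once.
The state is a dict: "time": time; "joint_positions": joint angles; "qd": joint speeds; "joint_torque": joint torques, N m; "position": TCP position; "tool_rot": TCP orientation; "ft_force": force on the tool from outside, world axes, zero at the start; "torque": the same for the moment, N m; "grip_width": opening from 0.0 (shut) to 1.0 (fully open); "grip_force": force on a finger pad.
Only numpy, scipy, OpenCV 4.12 (cv2) and the standard library are available. Lean on these libraries where they do the work, as an engineer would, in place of code of your own. Each camera call takes 0.05 s, during which the arm holds its last target. There are 200 camera calls.

TASK

The turntable of the carving stand is locked by a spring index pin. Draw the pin by its black knob, turn the table counter-clockwise (seen from above) and let the pin drop fully home in the very next hole of the index ring, feeling for the hole gently and never forcing the table against a pin that is in a hole. Then let go; leave the chisel and the sanding block beside the stand undisturbed.

Things in the scene. Friction and masses are not known exactly. Their poses are not given: they have to be found in the camera images.
- knob (a point): Middle of the black round knob of the index pin: an upright cylinder of 26 mm diameter and 28 mm height, this point on its axis half-way up (z = 0.096 with the pin home). It is drawn straight up, is pulled down by its spring when let go, and travels round with the turntable, its axis 145 mm from the turntable's. It starts on the robot's side of the stand.
- bracket (a point): Where the pin passes the top face (z = 0.058) of the flat steel bracket, 42 mm wide, that sticks out from the turntable's rim and carries the pin. A steel guide bush of 23 mm diameter stands here, up to z = 0.078, 4 mm below the knob's underside when the pin is home.
- axis (a point): A point on the vertical axis of the turntable, on its top face (z = 0.05). The 236 mm plywood turntable turns on a dark steel base of 330 mm diameter, fixed to the bench, around whose edge runs a flat steel index ring with square holes for the pin.
- bowl_top (a point): Centre of the top of the round wooden bowl blank fixed in the middle of the turntable: 144 mm wide, top at z = 0.104.
- first_hole (a point): Centre of the ring's hole in which the pin starts, at z = 0.030. The ring is 26 mm wide at 145 mm mean radius, its holes are 10 mm wide. The next hole counter-clockwise is 28 to 48 degrees (0.49 to 0.84 rad) on, none between; another lies 24 degrees beyond it. Its segment was set by hand (0.6 mm higher, a small step the pin rides over), so its place is not measured: see it, or feel for it.
- turntable (a joint): Turn of the table in rad: 0 at the start, growing counter-clockwise seen from above, stop at 1.4. Pushing at the knob takes 1 to 2 N with the pin drawn, 2 to 5 N with it riding on the ring; the table stays where it is left. With the pin in a hole it has about 1 mm of play at the pin to either side, then stops hard.
- plunger (a joint): Lift of knob and pin in m: 0 fully home in a hole, about 0.010 when the pin rests on the ring, 0.018 the upper stop. The spring pulls down with about 6 N at 0 and 9 N at the stop. Resting on the ring with the knob free to slide down, the pin drops by itself when it comes over a hole.
- pin: The steel index pin under the knob, on its axis: 8 mm diameter, round tip, 10 mm deep in its hole when home. The origin is its tip, 76 mm below the knob's middle. It bears at most 25 N against the ring, downward or sideways.
- sanding_block: cork sanding block, 110 x 65 x 38 mm, about 30 cm from the turntable's axis; not part of the job. Origin at its underside.
- chisel: wood chisel lying down, 220 mm long, 22 mm thick, about 30 cm from the turntable's axis; not part of the job. Origin at its underside.

How it is judged:
On the way, in this order (a step that is already met when the one before it is completed fails the run):
1. the pin is drawn out of its hole (value of joint plunger above 0.008 m), for 0.1 s.
2. the table is turned away from the first hole with the pin still out (value of joint turntable above 0.2 rad and value of joint plunger above 0.007 m), for 0.1 s.
At the end, for the whole second after the job is handed in: The pin is fully home (lift under 2 mm) in the next hole counter-clockwise (table turned 0.45 to 0.88 rad from its start, where only that hole lies), the table is at rest (value of joint plunger below 0.002 m and value of joint turntable between 0.45 and 0.88 rad and velocity of joint turntable between -0.02 and 0.02 rad/s); the robot touches nothing.
It fails at once if the pin is pressed against the ring with more than 25 N (the table forced against the pin) (contact force between pin and anything else above 25 N).
It fails at once if the chisel or the sanding block is moved more than 30 mm (distance of any of sanding_block, chisel from where it was at the start of the episode above 0.03 m).
It also fails if it takes over 48 s, if anything falls off the work surface, if the arm or the gripper's body presses on something with over 40 N, if the wrist force passes 120 N, or if a joint passes its speed limit or range.

## Working session

There is one attempt and no reset: what is moved stays moved. The work goes in short steps, Python scripts to look and compute and a tool call to move; the robot and the scene stay as the last step left them, time stands still between calls to the robot, and variables do not carry over. Pictures are saved under pics/ and viewed, at most 10 in all, crops included, and the job is handed in when it is done.

Besides the shell and the picture viewer there is one more tool, called after "Call:" as name(argument=value, ...) on one line, values as JSON. play_rows: Moves the arm, as the interface text tells. Shift numbers are shares of 0.1 m and turn numbers shares of 90 degrees, none past 1 either way. Its arguments: {"type":"object","properties":{"increments":{"type":"array"},"squeeze":{"type":"number"}},"required":["increments"]}

```bash
mkdir -p pics
python3 - <<'E'
from bench import ctrl
import cv2,numpy as np
s=ctrl.get_state();print({k:np.round(v,3) for k,v in s.items()})
for n in("scene","top"):
    cv2.imwrite(f"pics/{n}0.png",ctrl.get_image(n)[:,:,::-1])
for n in("scene","top","wrist"):
    print(n,{k:np.round(v,4).tolist() for k,v in ctrl.get_calibration(n).items()})
E
```

```text
{'time': np.float64(0.0), 'joint_positions': array([-1.219,  0.322, -0.07 ,  1.452,  0.023,  1.371, -0.057]), 'qd': array([-0.001, -0.001,  0.001,  0.   , -0.001, -0.001,  0.   ]), 'joint_torque': array([ 1.0000e-03, -4.9130e+01, -4.0400e-01, -3.1252e+01, -6.4000e-02,
        4.4000e-02,  0.0000e+00]), 'position': array([0.215, 0.613, 0.291]), 'tool_rot': array([-5.280e-01, -3.097e+00,  3.000e-03]), 'ft_force': array([0.215, 0.792, 0.022]), 'torque': array([-0.   ,  0.016,  0.063]), 'grip_force': np.float64(0.0), 'grip_width': np.float64(1.002)}
scene {'vertical_fov': 55.5899, 'cx': 311.0643, 'cy': 241.9313, 'dist_coeffs': [-0.0601, 0.0, 0.0, 0.0, 0.0], 'R': [[-0.825, 0.5649, -0.0172], [0.4495, 0.6374, -0.6258], [-0.3425, -0.5241, -0.7798]], 't': [0.4598, -0.1967, 0.9824]}
top {'vertical_fov': 44.8805, 'cx': 322.7405, 'cy': 231.3213, 'dist_coeffs': [-0.1151, 0.0, 0.0, 0.0, 0.0], 'R': [[-0.0185, -0.9998, -0.0009], [-0.9889, 0.0184, -0.1473], [0.1473, -0.0018, -0.9891]], 't': [0.0339, 0.5767, 1.1885]}
wrist {'vertical_fov': 64.1449, 'cx': 319.1453, 'cy': 238.7097, 'dist_coeffs': [-0.0599, 0.0, 0.0, 0.0, 0.0], 'T_tool_cam': [[-0.0001, -0.9631, -0.2693, 0.0738], [1.0, -0.0001, 0.0002, 0.0004], [-0.0003, -0.2693, 0.9631, -0.0923], [0.0, 0.0, 0.0, 1.0]]}
```

View pics/top0.png

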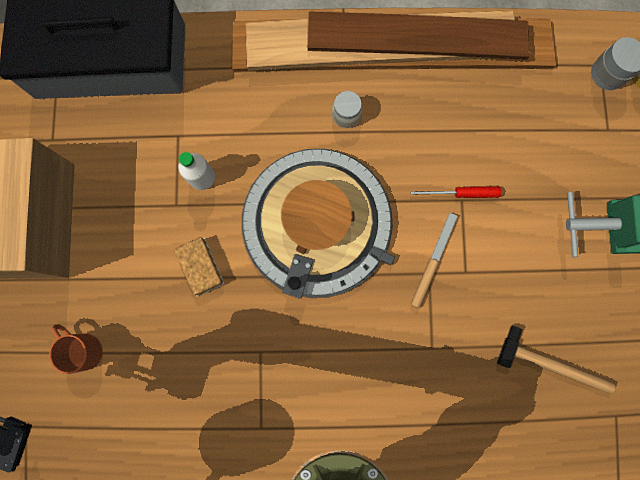

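View pics/scene0.png

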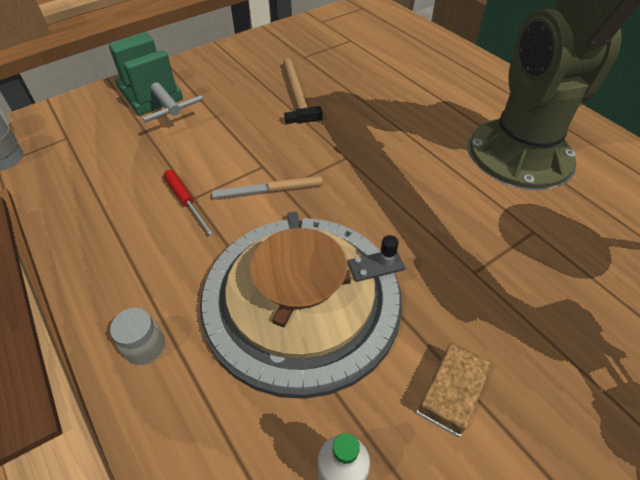

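The top view shows the knob at about (295,283) and dark holes at about (343,283) and (366,267). The ring is centred near (319,222), with the stop block at (385,257), the cork block at (199,265) and the chisel at (436,260). Counter-clockwise takes the knob to the right in this picture.

```bash
cat > h.py <<'E'
import cv2,numpy as np
from bench import ctrl
from scipy.spatial.transform import Rotation as Rn
from scipy.optimize import least_squares
def cast(n,px,z,state=None):
    c=ctrl.get_calibration(n); f=240/np.tan(np.radians(c["vertical_fov"])/2)
    K=np.array([[f,0,c["cx"]],[0,f,c["cy"]],[0,0,1]])
    u=cv2.undistortPoints(np.array(px,float).reshape(-1,1,2),K,np.array(c["dist_coeffs"]))[:,0]
    d=np.c_[u,np.ones(len(u))]
    if n=="wrist":
        T=np.array(c["T_tool_cam"]);Rt=Rn.from_rotvec(state["tool_rot"]).as_matrix()
        o=Rt@T[:3,3]+state["position"]; d=d@(Rt@T[:3,:3]).T
    else:
        R=np.array(c["R"]);o=-R.T@np.array(c["t"]);d=d@R
    return o+d*((z-o[2])/d[:,2])[:,None]
def circ(p,r=None):
    g=lambda v:np.hypot(p[:,0]-v[0],p[:,1]-v[1])-(r or v[2])
    return least_squares(g,[*p[:,:2].mean(0),.15][:2 if r else 3],loss="soft_l1",f_scale=.002).x
def blobs(m,lo=5,hi=5000):
    n,l,s,c=cv2.connectedComponentsWithStats(m.astype(np.uint8))
    return [(c[i].round(1),s[i].tolist()) for i in range(1,n) if lo<=s[i,4]<=hi]
E
python3 - <<'E'
from h import *
for n,roi in(("top",(230,400,140,305)),("scene",(190,415,200,400))):
    im=cv2.imread(f"pics/{n}0.png");h=cv2.cvtColor(im,cv2.COLOR_BGR2HSV)
    m=(h[...,1]<60)&(h[...,2]>90); k=np.zeros_like(m);k[roi[2]:roi[3],roi[0]:roi[1]]=1
    m&=k
    cs,_=cv2.findContours(cv2.morphologyEx(m.astype(np.uint8),cv2.MORPH_CLOSE,np.ones((5,5))),cv2.RETR_EXTERNAL,cv2.CHAIN_APPROX_NONE)
    c=max(cs,key=cv2.contourArea);hull=cv2.convexHull(c)[:,0]
    P=cast(n,hull,.03);print(n,"ring fit",circ(P),circ(P,.158))
    d=(h[...,2]<60)&k
    for b in blobs(d,4,900):print(b,cast(n,[b[0]],.03)[0].round(4),cast(n,[b[0]],.11)[0].round(4))
im=cv2.imread("pics/top0.png")[200:310,240:410]
cv2.imwrite("pics/crop1.png",cv2.resize(im,None,fx=4.6,fy=4.6,interpolation=cv2.INTER_CUBIC))
E
```

```text
top ring fit [0.60087628 0.03721375 0.16088471] [0.60300155 0.03784964]
(array([356.5, 160. ]), [351, 157, 12, 8, 13]) [ 0.7353 -0.0535  0.03  ] [ 0.7132 -0.0484  0.11  ]
(array([267.8, 219.6]), [256, 163, 48, 111, 367]) [0.6068 0.1408 0.03  ] [0.5931 0.1333 0.11  ]
(array([365.8, 166.6]), [364, 165, 4, 4, 5]) [ 0.7201 -0.0734  0.03  ] [ 0.699  -0.0669  0.11  ]
(array([364.1, 218.3]), [330, 166, 48, 106, 546]) [ 0.6058 -0.0662  0.03  ] [ 0.5921 -0.0603  0.11  ]
(array([371. , 171.8]), [369, 170, 5, 5, 6]) [ 0.7082 -0.0844  0.03  ] [ 0.6879 -0.0772  0.11  ]
(array([377.2, 179. ]), [376, 178, 3, 3, 4]) [ 0.6919 -0.0973  0.03  ] [ 0.6727 -0.0893  0.11  ]
(array([386. , 194.2]), [385, 193, 3, 3, 4]) [ 0.6578 -0.1153  0.03  ] [ 0.6408 -0.1061  0.11  ]
(array([388.5, 201. ]), [388, 200, 2, 3, 4]) [ 0.6427 -0.1201  0.03  ] [ 0.6267 -0.1107  0.11  ]
(array([389.7, 231.3]), [386, 211, 6, 39, 54]) [ 0.5765 -0.1204  0.03  ] [ 0.5648 -0.1109  0.11  ]
(array([352.8, 216.6]), [352, 212, 2, 9, 11]) [ 0.6099 -0.042   0.03  ] [ 0.596  -0.0376  0.11  ]
(array([305. , 250.5]), [304, 249, 3, 4, 4]) [0.5
[... 1118 characters left out ...]
 [0.7161 0.0118 0.03  ] [0.7275 0.0594 0.11  ]
(array([371.8, 313.2]), [336, 275, 46, 86, 298]) [0.5346 0.1347 0.03  ] [0.5693 0.1664 0.11  ]
(array([345.9, 281.7]), [343, 281, 6, 3, 10]) [0.5321 0.0648 0.03  ] [0.5671 0.1054 0.11  ]
(array([286.6, 307.4]), [279, 305, 15, 7, 34]) [0.6375 0.05   0.03  ] [0.659  0.0926 0.11  ]
(array([205.2, 329.4]), [201, 312, 14, 36, 45]) [0.7607 0.0115 0.03  ] [0.7663 0.059  0.11  ]
(array([277.9, 323.3]), [273, 321, 11, 5, 22]) [0.6636 0.066  0.03  ] [0.6817 0.1066 0.11  ]
(array([267.2, 353.2]), [266, 353, 3, 2, 4]) [0.7027 0.0991 0.03  ] [0.7158 0.1354 0.11  ]
(array([295.1, 385.7]), [217, 355, 168, 43, 406]) [0.6959 0.1637 0.03  ] [0.7099 0.1917 0.11  ]
```

View pics/crop1.png

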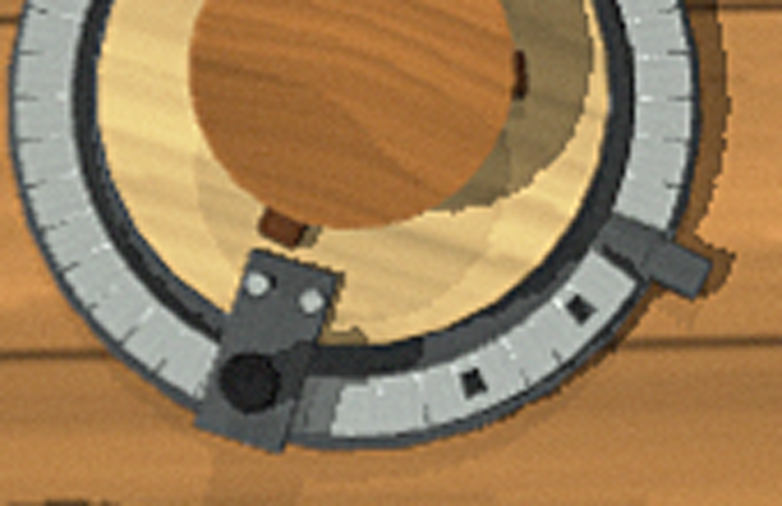

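Crop: knob top at top-picture (294,283), next hole at (343,283), second hole at (366,267). The axis is near (0.603, 0.038), so the next hole is about 40° on. The tool's y axis already lies along the tangent at the knob.

Call:
play_rows(increments=[[[-0.4,-0.4,0,0,0,0,1],[-0.8,-0.8,0,0,0,0,1],[-1,-1,0,0,0,0,1],[-1,-1,0,0,0,0,1]]])

```text
time: 0.5
position: [0.2813, 0.4801, 0.2922]
tool_rot: [0.542, 3.092, -0.004]
ft_force: [0.8, 0.1, 0.2]
grip_width: 1.0
grip_force: 0.0
```

Call:
play_rows(increments=[[[-0.4,-0.4,0,0,0,0,1],[-0.8,-0.8,0,0,0,0,1],[-1,-1,0,0,0,0,1],[-1,-1,0,0,0,0,1]]])

```text
time: 0.9
position: [0.3412, 0.3531, 0.2923]
tool_rot: [0.542, 3.093, -0.003]
ft_force: [0.6, -0.3, 0.2]
grip_width: 1.004
grip_force: 0.0
```

Call:
play_rows(increments=[[[-0.4,-0.4,0,0,0,0,1],[-0.8,-0.8,0,0,0,0,1],[-1,-1,0,0,0,0,1],[-1,-1,0,0,0,0,1]]])

```text
time: 1.3
position: [0.4016, 0.2261, 0.2924]
tool_rot: [0.541, 3.093, -0.002]
ft_force: [-0.5, -0.1, -1.0]
grip_width: 0.996
grip_force: 0.0
```

Call:
play_rows(increments=[[[-0.4,-0.4,0,0,0,0,1],[-0.8,-0.8,0,0,0,0,1],[-1,-1,0,0,0,0,1],[-1,-1,0,0,0,0,1],[-1,-1,0,0,0,0,1]]])

```text
time: 1.8
position: [0.4604, 0.1043, 0.2921]
tool_rot: [-0.529, -3.096, -0.001]
ft_force: [0.3, 0.6, -0.1]
grip_width: 1.002
grip_force: 0.0
```

Run:
```python
from h import *
s=ctrl.get_state();im=ctrl.get_image("wrist")[:,:,::-1].copy();cv2.imwrite("pics/w1.png",im)
print(s["position"],s["tool_rot"])
h=cv2.cvtColor(im,cv2.COLOR_BGR2HSV)
for b in blobs(h[...,2]<60,60,20000):print(b,cast("wrist",[b[0]],.0306,s)[0].round(4),cast("wrist",[b[0]],.11,s)[0].round(4))
```

```text
[0.46037262 0.10430957 0.29214538] [-5.28928139e-01 -3.09628625e+00 -9.88405053e-04]
(array([282.3, 249. ]), [236, 227, 78, 44, 1719]) [0.4821 0.0596 0.0306] [0.4617 0.0752 0.11  ]
(array([201.9, 301.8]), [160, 276, 68, 43, 1641]) [ 0.5073 -0.0374  0.0306] [ 4.812e-01 -1.000e-04  1.100e-01]
(array([435.6, 301.7]), [412, 276, 65, 43, 1589]) [0.5859 0.1859 0.0306] [0.5422 0.1732 0.11  ]
(array([560.6, 336.4]), [433, 281, 207, 104, 13178]) [0.6719 0.3037 0.0306] [0.6088 0.2645 0.11  ]
```

View pics/w1.png

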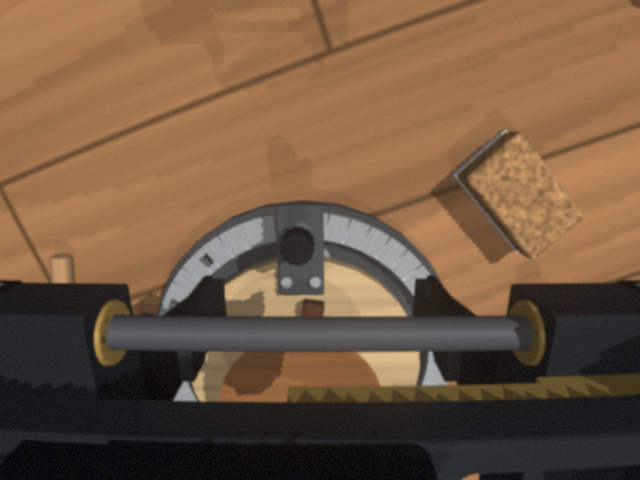

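The wrist view shows the knob at about (297,245) and the next hole at about (207,260). The cork block is at (518,195), clear of the arm.

Run:
```python
from h import *
s=ctrl.get_state();im=cv2.imread("pics/w1.png");h=cv2.cvtColor(im,cv2.COLOR_BGR2HSV)[...,2]
for t in(25,35,45):
  m=np.zeros_like(h,bool);m[220:270,275:320]=h[220:270,275:320]<t
  for b in blobs(m,60):print(t,b,cast("wrist",[b[0]],.105,s)[0].round(4))
m=np.zeros_like(h,bool);m[245:275,192:222]=h[245:275,192:222]<70
A=np.array([.6035,.0385])
k=cast("top",[[294.1,283]],.11)[0][:2];k2=cast("wrist",[[297,244]],.11,s)[0][:2]
print("knob",k,k2,np.linalg.norm(k-A),np.linalg.norm(k2-A))
hs=[cast("wrist",[b[0]],.0306,s)[0][:2] for b in blobs(m,15)]+[cast("top",[[342.7,282.8]],.0306)[0][:2]]
ang=lambda p:np.degrees(np.arctan2(p[1]-A[1],p[0]-A[0]))%360
print(hs,[np.linalg.norm(x-A) for x in hs],[ang(x) for x in hs],ang(k),ang(k2))
R=Rn.from_rotvec(s["tool_rot"]).as_matrix();print(R.round(3).tolist())
for q in(k,k2):print("shift",R.T@(np.r_[q,.2]-s["position"]))
```

```text
45 (array([295. , 243.3]), [280, 228, 33, 36, 563]) [0.4614 0.0859 0.105 ]
knob [0.46494269 0.08188054] [0.46118252 0.08791678] 0.14518952555915784 0.1506528572731018
[array([ 0.46669078, -0.0115646 ]), array([ 0.46824409, -0.01697201])] [np.float64(0.1456819389775851), np.float64(0.14618927969601347)] [np.float64(200.09982920408441), np.float64(202.299825534191)] 162.6153209135671 160.85150913928933
[[-0.944, 0.33, -0.001], [0.33, 0.944, 0.001], [0.001, 0.0, -1.0]]
shift [-0.01251532 -0.0204719   0.09203244]
shift [-0.00697522 -0.01601294  0.09203838]
```

Call:
play_rows(increments=[[[-0.1,-0.18,0.3,0,0,0,1],[-0.1,-0.18,0.7,0,0,0,1],[-0.1,-0.18,0.8,0,0,0,1],[-0.1,-0.18,0.8,0,0,0,1]]], squeeze=5)

```text
time: 2.25
position: [0.4623, 0.0847, 0.2109]
tool_rot: [-0.523, -3.094, 0.003]
ft_force: [-0.2, -0.4, -0.3]
grip_width: 1.002
grip_force: 0.0
```

Run:
```python
from h import *
s=ctrl.get_state();im=ctrl.get_image("wrist")[:,:,::-1].copy();cv2.imwrite("pics/w2.png",im)
print(s["position"],s["tool_rot"])
h=cv2.cvtColor(im,cv2.COLOR_BGR2HSV)
R=Rn.from_rotvec(s["tool_rot"]).as_matrix()
for b in blobs(h[...,2]<40,60,20000):
  p=cast("wrist",[b[0]],.108,s)[0];print(b,p.round(4),(R.T@(p-s["position"])).round(4))
```

```text
[0.46232086 0.08474057 0.21091299] [-5.22701267e-01 -3.09432016e+00  2.67694937e-03]
(array([314.9, 269.7]), [298, 248, 43, 53, 926]) [0.4597 0.0835 0.108 ] [ 0.0017 -0.0018  0.1029]
(array([201.9, 301.4]), [165, 277, 61, 40, 1255]) [0.4568 0.0175 0.108 ] [-0.0172 -0.0651  0.103 ]
(array([438.5, 302.8]), [415, 279, 57, 37, 817]) [0.501  0.1422 0.108 ] [-0.018   0.0672  0.1027]
(array([546.5, 330.3]), [453, 282, 187, 102, 5824]) [0.5397 0.1982 0.108 ] [-0.0361  0.1328  0.1025]
(array([617.8, 358.5]), [581, 333, 59, 42, 1426]) [0.5752 0.2384 0.108 ] [-0.0565  0.1824  0.1023]
(array([443.6, 361.7]), [436, 352, 16, 25, 150]) [0.539  0.1359 0.108 ] [-0.0559  0.0737  0.1026]
(array([595.9, 473.4]), [539, 464, 101, 16, 1156]) [0.6641 0.2159 0.108 ] [-0.1478  0.1904  0.102 ]
(array([502.3, 475.8]), [480, 472, 44, 8, 313]) [0.6399 0.1531 0.108 ] [-0.1455  0.1231  0.1022]
```

View pics/w2.png

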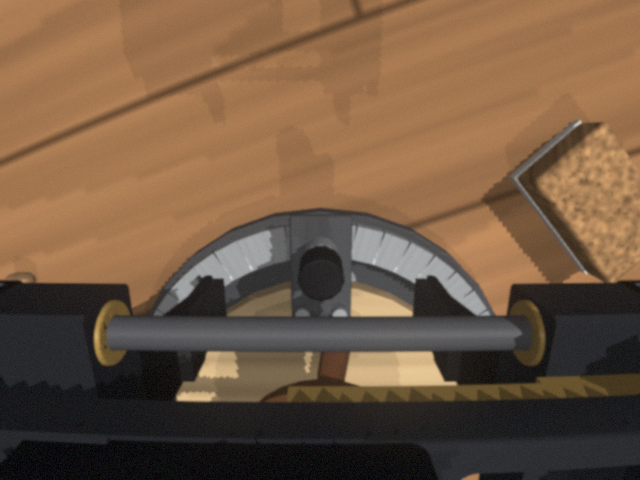

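The knob's top is at about (321,275), midway between the fingers (columns 202 and 438), so the tool is centred over it. Next I descend and close gently.

Call:
play_rows(increments=[[[0,0,0.2,0,0,0,1],[0,0,0.4,0,0,0,1],[0,0,0.57,0,0,0,1],[0,0,0.57,0,0,0,1],[0,0,0.57,0,0,0,0.0],[0,0,0.57,0,0,0,-0.1],[0,0,0.57,0,0,0,-0.2],[0,0,0.57,0,0,0,-0.25]]], squeeze=5)

```text
time: 3.1
position: [0.4642, 0.0832, 0.1561]
tool_rot: [0.528, 3.096, 0.002]
ft_force: [-0.2, 0.8, -0.4]
grip_width: 0.722
grip_force: 0.0
```

Call:
play_rows(increments=[[[0,0,0,0,0,0,-0.35],[0,0,0,0,0,0,-0.4],[0,0,0,0,0,0,-0.5],[0,0,0,0,0,0,-0.5],[0,0,0,0,0,0,-0.5]]], squeeze=5)

```text
time: 3.6
position: [0.4638, 0.0834, 0.1553]
tool_rot: [0.528, 3.097, 0.001]
ft_force: [0.2, 0.7, -1.4]
grip_width: 0.293
grip_force: 5.0
```

Gripped at 25.5 mm with no side force. Now I firm the grip and draw the pin.

Call:
play_rows(increments=[[[0,0,0,0,0,0,-1],[0,0,0,0,0,0,-1],[0,0,0,0,0,0,-1],[0,0,-0.05,0,0,0,-1],[0,0,-0.1,0,0,0,-1],[0,0,-0.14,0,0,0,-1],[0,0,-0.14,0,0,0,-1],[0,0,-0.14,0,0,0,-1]]], squeeze=30)

```text
time: 4.4
position: [0.4635, 0.0826, 0.169]
tool_rot: [-0.528, -3.096, 0.001]
ft_force: [1.8, -0.1, -9.6]
grip_width: 0.286
grip_force: 30.0
```

Call:
play_rows(increments=[[[-0.001,-0.064,0,0,0,-0.028,-1],[-0.006,-0.127,0,0,0,-0.056,-1],[-0.0125,-0.191,0,0,0,-0.083,-1],[-0.022,-0.254,0,0,0,-0.111,-1],[-0.035,-0.316,0,0,0,-0.139,-1],[-0.05,-0.378,0,0,0,-0.167,-1],[-0.068,-0.439,0,0,0,-0.194,-1],[-0.088,-0.499,0,0,0,-0.222,-1]]])

```text
time: 5.2
position: [0.4561, 0.0329, 0.1693]
tool_rot: [-0.019, 3.14, 0.001]
ft_force: [4.8, 1.7, -9.5]
grip_width: 0.288
grip_force: 30.0
```

Run:
```python
from h import *
s=ctrl.get_state();print({k:np.round(s[k],4) for k in("position","tool_rot","ft_force","torque")})
im=ctrl.get_image("scene")[:,:,::-1].copy()
cv2.imwrite("pics/s3.png",cv2.resize(im[170:370,250:470],None,fx=3,fy=3))
```

```text
{'position': array([0.4561, 0.0329, 0.1693]), 'tool_rot': array([-1.9200e-02,  3.1397e+00,  8.0000e-04]), 'ft_force': array([ 4.8147,  1.6709, -9.4672]), 'torque': array([ 0.2975, -1.0768,  0.0169])}
```

View pics/s3.png

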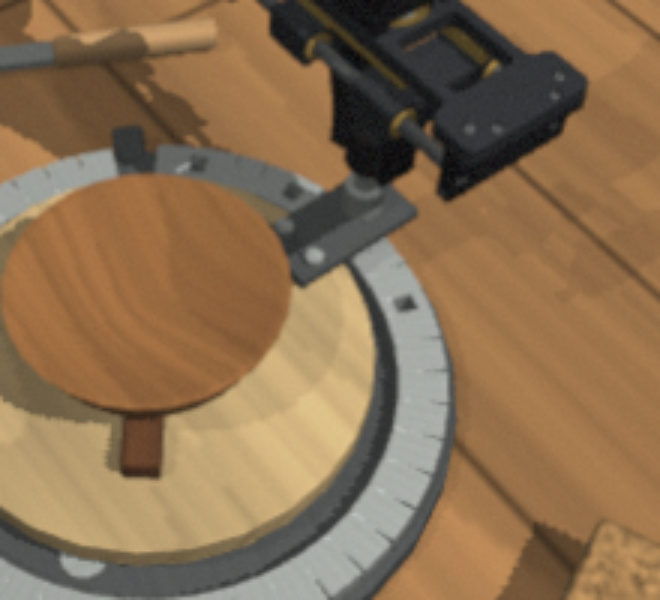

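The pin is out and the table has turned about 20°. In the crop the first hole is now clear at (404,303), the next at (293,189) and the third at (193,163).

Run:
```python
from h import *
P=cast("scene",[[384.7,271],[347.7,233],[314.3,224.3]],.0304)[:,:2]
s=ctrl.get_state();q=np.array(s["position"][:2])
for A in([.604,.039],[.6025,.038]):
  f=lambda p:(np.degrees(np.arctan2(p[1]-A[1],p[0]-A[0]))%360,np.hypot(*(p-A)))
  print([np.round(f(p),4) for p in P],f(q),f(np.array([.4635,.0826])))
print(circ(np.vstack([P]),.145))
```

```text
[array([1.614632e+02, 1.448000e-01]), array([2.018096e+02, 1.474000e-01]), array([2.265663e+02, 1.456000e-01])] (np.float64(182.82647881877253), np.float64(0.14801137364789638)) (np.float64(162.75982327538682), np.float64(0.14710951702728137))
[array([1.608949e+02, 1.437000e-01]), array([2.016636e+02, 1.457000e-01]), array([2.267263e+02, 1.439000e-01])] (np.float64(182.4647010819431), np.float64(0.1464668068632979)) (np.float64(162.21047026559006), np.float64(0.14597999862994931))
[0.60326318 0.03770719]
```

Call:
play_rows(increments=[[[-0.001,-0.051,0,0,0,-0.03,-1],[-0.007,-0.102,0,0,0,-0.055,-1],[-0.015,-0.153,0,0,0,-0.08,-1],[-0.022,-0.203,0,0,0,-0.105,-1],[-0.032,-0.253,0,0,0,-0.13,-1],[-0.043,-0.304,0,0,0,-0.155,-1],[-0.057,-0.353,0,0,0,-0.178,-1],[-0.072,-0.4,0,0,0,-0.198,-1]]])

```text
time: 6.05
position: [0.4633, -0.008, 0.1692]
tool_rot: [-0.5, 3.101, -0.001]
ft_force: [3.4, -1.2, -8.3]
grip_width: 0.29
grip_force: 30.0
```

Call:
play_rows(increments=[[[0,0,0,0,0,0,-1],[0,0,0.01,0,0,0,-1],[0,0,0.02,0,0,0,-1],[0,0,0.03,0,0,0,-1],[0,0,0.035,0,0,0,-1],[0,0,0.035,0,0,0,-1]]])

```text
time: 6.65
position: [0.4633, -0.0077, 0.1657]
tool_rot: [-0.5, 3.101, -0.002]
ft_force: [4.7, -4.5, -9.3]
grip_width: 0.292
grip_force: 30.0
```

Now at about 36°. I open slightly so the pin rests on the ring, lower the fingers a little, then push gently with the trailing finger.

Call:
play_rows(increments=[[[0,0,0,0,0,0,-0.3],[0,0,0,0,0,0,-0.3],[0,0,0,0,0,0,-0.3],[0,0,0.05,0,0,0,-0.3],[0,0,0.05,0,0,0,-0.3]]], squeeze=5)

```text
time: 7.15
position: [0.4627, -0.0065, 0.1603]
tool_rot: [0.504, -3.1, -0.001]
ft_force: [-0.8, 0.7, -1.0]
grip_width: 0.351
grip_force: 0.0
```

Call:
play_rows(increments=[[[0,-0.01,0,0,0,0,-0.3],[0,-0.02,0,0,0,0,-0.3],[0,-0.03,0,0,0,0,-0.3],[0,-0.03,0,0,0,0,-0.3]]])

```text
time: 7.55
position: [0.4642, -0.0099, 0.1608]
tool_rot: [-0.503, 3.101, 0.0]
ft_force: [0.2, -0.5, -0.6]
grip_width: 0.347
grip_force: 0.0
```

Call:
play_rows(increments=[[[0,-0.005,0,0,0,0,-0.3],[0,-0.01,0,0,0,0,-0.3],[0,-0.015,0,0,0,0,-0.3],[0,-0.02,0,0,0,0,-0.3],[0,-0.02,0,0,0,0,-0.3]]])

```text
time: 8.05
position: [0.4644, -0.0105, 0.1607]
tool_rot: [0.504, -3.1, -0.003]
ft_force: [-2.6, 4.2, 1.3]
grip_width: 0.354
grip_force: 2.6
```

Call:
play_rows(increments=[[[0,-0.005,0,0,0,0,-0.3],[0,-0.01,0,0,0,0,-0.3],[0,-0.015,0,0,0,0,-0.3],[0,-0.02,0,0,0,0,-0.3],[0,-0.02,0,0,0,0,-0.3]]])

```text
time: 8.55
position: [0.4648, -0.0117, 0.1607]
tool_rot: [0.505, -3.1, -0.004]
ft_force: [-3.1, 6.8, 1.4]
grip_width: 0.351
grip_force: 3.3
```

Call:
play_rows(increments=[[[0,-0.005,0,0,0,0,-0.3],[0,-0.01,0,0,0,0,-0.3],[0,-0.015,0,0,0,0,-0.3],[0,-0.015,0,0,0,0,-0.3],[0,-0.015,0,0,0,0,-0.3]]])

```text
time: 9.05
position: [0.4662, -0.0157, 0.1608]
tool_rot: [-0.503, 3.1, -0.002]
ft_force: [0.1, -0.3, -0.0]
grip_width: 0.353
grip_force: 0.0
```

It broke free and the force fell to zero, which is either the ride-over step or the hole. I look.

Run:
```python
from h import *
im=ctrl.get_image("scene")[:,:,::-1].copy()
cv2.imwrite("pics/s4.png",cv2.resize(im[180:290,290:420],None,fx=5.4,fy=5.4,interpolation=cv2.INTER_CUBIC))
```

```text
(no output)
```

View pics/s4.png

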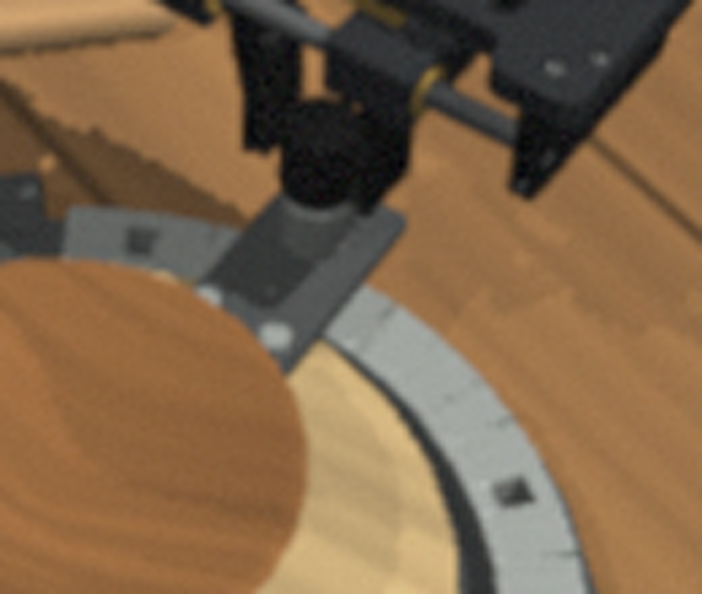

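Run:
```python
from h import *
c=ctrl.get_calibration("scene");f=240/np.tan(np.radians(c["vertical_fov"])/2)
K=np.array([[f,0,c["cx"]],[0,f,c["cy"]],[0,0,1]])
a=np.radians(202.3);x,y=.6035+.145*np.cos(a),.0385+.145*np.sin(a)
for z in(.058,.078,.082,.092,.11,.12):
  p=cv2.projectPoints(np.array([[x,y,z]]),cv2.Rodrigues(np.array(c["R"]))[0],np.array(c["t"]),K,np.array(c["dist_coeffs"]))[0][0,0]
  print(z,((p-[290,180])*5.4).round(0))
print(ctrl.get_state()["position"])
```

```text
0.058 [309. 232.]
0.078 [311. 190.]
0.082 [312. 182.]
0.092 [313. 160.]
0.11 [316. 120.]
0.12 [318.  96.]
[ 0.46617548 -0.01575442  0.16087685]
```

The knob's underside edge is at crop row about 210, against 213 predicted for home and 191 for riding on the ring, so it looks home. I let go, retreat and check with an unobstructed view.

Call:
play_rows(increments=[[[0,0,0,0,0,0,0.3],[0,0,0,0,0,0,0.6],[0,0,0,0,0,0,0.6],[0,0,-0.3,0,0,0,0.6],[0,0,-0.7,0,0,0,0.6],[0,0,-1,0,0,0,0.6],[0,0,-1,0,0,0,0.6]]])

```text
time: 9.8
position: [0.4683, -0.0151, 0.2651]
tool_rot: [-0.502, 3.093, 0.001]
ft_force: [0.5, 0.2, -0.3]
grip_width: 0.787
grip_force: 0.0
```

Run:
```python
from h import *
s=ctrl.get_state();print(s["position"],s["ft_force"])
im=ctrl.get_image("scene")[:,:,::-1].copy()
cv2.imwrite("pics/s5.png",cv2.resize(im[180:290,290:420],None,fx=5.4,fy=5.4,interpolation=cv2.INTER_CUBIC))
```

```text
[ 0.46825468 -0.01507474  0.2651385 ] [ 0.52546486  0.17879837 -0.30472614]
```

View pics/s5.png

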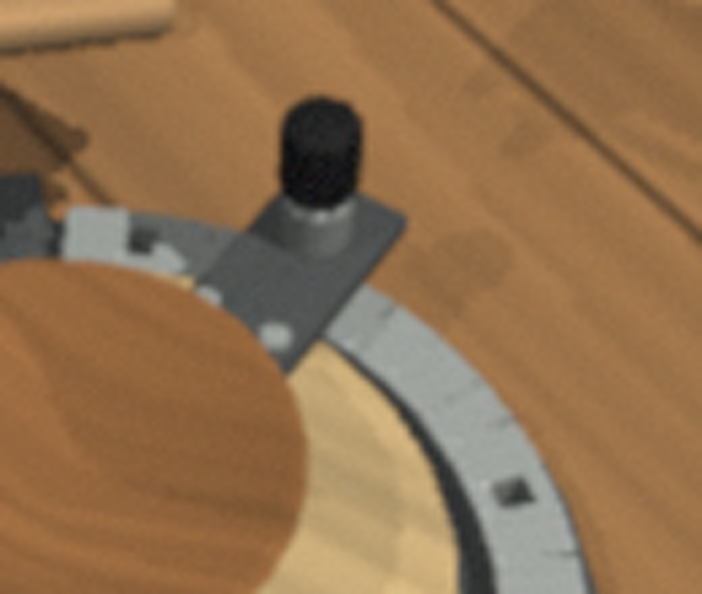

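Clear view: the knob spans rows 97–210 and the bush foot is at row 257. I compare with the known-home start picture.

Run:
```python
from h import *
c=ctrl.get_calibration("scene");f=240/np.tan(np.radians(c["vertical_fov"])/2)
K=np.array([[f,0,c["cx"]],[0,f,c["cy"]],[0,0,1]])
A=np.array([.604,.0388])
def proj(a,z):
  a=np.radians(a);X=np.array([[A[0]+.145*np.cos(a),A[1]+.145*np.sin(a),z]])
  return cv2.projectPoints(X,cv2.Rodrigues(np.array(c["R"]))[0],np.array(c["t"]),K,np.array(c["dist_coeffs"]))[0][0,0]
im0=cv2.imread("pics/scene0.png");im1=cv2.resize(cv2.imread("pics/s5.png"),(130,110),interpolation=cv2.INTER_AREA)
for im,o,roi in((im0,(0,0),(375,232,402,262)),(im1,(290,180),(48,15,70,41))):
  x0,y0,x1,y1=roi;v=im[y0:y1,x0:x1].max(2)<42
  b=max(blobs(v,20),key=lambda b:b[1][4]);ctr=b[0]+[x0+o[0],y0+o[1]];print("seen",ctr,b[1])
  for a in((161,162,163) if o==(0,0) else (201,202,203)):print(a,[(proj(a,z)).round(1).tolist() for z in(.096,.099,.106)])
```

```text
seen [388.8 246.3] [6, 4, 16, 21, 254]
161 [[389.7, 247.0], [389.9, 245.8], [390.4, 243.0]]
162 [[389.1, 245.8], [389.3, 244.6], [389.8, 241.8]]
163 [[388.4, 244.6], [388.6, 243.4], [389.2, 240.5]]
seen [348.7 208.3] [4, 4, 14, 19, 219]
201 [[349.7, 209.0], [349.8, 207.8], [350.0, 204.9]]
202 [[348.4, 208.4], [348.5, 207.2], [348.7, 204.2]]
203 [[347.1, 207.8], [347.2, 206.6], [347.4, 203.6]]
```

Consistent with home to about 2 mm. To be sure it is fully home, I press the knob's top lightly with closed fingers; contact is expected at TCP z of 0.180.

Call:
play_rows(increments=[[[0,0,0,0,0,0,-1],[0,0,0,0,0,0,-1],[0,0,0,0,0,0,-1],[0,0,0,0,0,0,-1],[0,0,0.3,0,0,0,-1],[0,0,0.6,0,0,0,-1],[0,0,0.75,0,0,0,-1],[0,0,0.75,0,0,0,-1]]])

```text
time: 10.65
position: [0.464, -0.0151, 0.1833]
tool_rot: [0.503, -3.096, 0.001]
ft_force: [0.0, 0.1, -0.3]
grip_width: 0.159
grip_force: 0.0
```

Call:
play_rows(increments=[[[0,0,0.01,0,0,0,-1],[0,0,0.02,0,0,0,-1],[0,0,0.03,0,0,0,-1],[0,0,0.04,0,0,0,-1],[0,0,0.04,0,0,0,-1]]])

```text
time: 11.15
position: [0.466, -0.0149, 0.182]
tool_rot: [-0.503, 3.1, 0.0]
ft_force: [0.6, -0.7, 0.9]
grip_width: 0.005
grip_force: 0.0
```

Call:
play_rows(increments=[[[0,0,0.01,0,0,0,-1],[0,0,0.02,0,0,0,-1],[0,0,0.03,0,0,0,-1],[0,0,0.03,0,0,0,-1]]])

```text
time: 11.55
position: [0.4661, -0.015, 0.18]
tool_rot: [-0.503, 3.101, 0.001]
ft_force: [-3.0, -0.9, 9.7]
grip_width: 0.008
grip_force: 4.8
```

The contact is firm at TCP z of 0.180, which is the knob's home height. I retreat and check once that it stays.

Call:
play_rows(increments=[[[0,0,-0.3,0,0,0,-1],[0,0,-0.7,0,0,0,-1],[0,0,-1,0,0,0,-1],[0,0,-1,0,0,0,-1],[0,0,-1,0,0,0,-1],[0,0,-1,0,0,0,-1]]])

```text
time: 12.15
position: [0.4652, -0.0149, 0.2775]
tool_rot: [0.503, -3.099, -0.0]
ft_force: [-0.9, 0.2, -0.3]
grip_width: 0.006
grip_force: 0.0
```

Run:
```python
from h import *
im=ctrl.get_image("scene")[180:290,290:420]
v=im[15:41,48:70].max(2)<42
b=max(blobs(v,20),key=lambda b:b[1][4]);print(b[0]+[338,195],ctrl.get_state()["position"],ctrl.get_state()["ft_force"])
print(ctrl.close_job())
```

```text
[348.7 208.2] [ 0.46505934 -0.01496781  0.27730867] [ 0.01654423 -0.28317378 -0.25990485]
the job is handed in; nothing more can be done
None
```

I drew the pin, turned the table counter-clockwise by about 40° and let the pin drop into the next hole; it reads as fully home by camera and a light press on the knob, the gripper is clear of everything, and the job was handed in at about 12 s (no verdict was returned).

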